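# Shut the vent and point the gas selector at the sample cylinder

## Task

Get the gas manifold on the bench ready to fill the steel sample cylinder: with a fingertip, first push the vent valve's lever (the one over the ribbed brass silencer) round until it stands crosswise to its pipe, which shuts it. Then push the selector's black pointer round until it points straight at the domed steel cylinder, and take the hand clear. Only push the levers, without pinching or forcing them, and leave the loose things standing around as they are.

Things in the scene. Friction and masses are not known exactly. Their poses are not given: they have to be found in the camera images.
- manifold: Fixed gas manifold; origin on the selector valve's vertical axis at bench height. Aluminium plate 8 mm thick, x -75 to 195, y -175 to 365 mm. Round steel selector body 60 mm across, top z 53 mm. Header pipe along y, top z 36 mm (brass end block at y -155, top z 38). Port pipes with nuts (top z 37) fan out at -0.9, 0, +0.9 rad from +x; turned up to 0.2 rad.
- pointer (a joint): Angle (rad) of the selector's black pointer about the vertical through the manifold's origin: 0 = along the manifold's +x, growing counter-clockwise from above. Stops at -2.3 and 2.3, starts at -2.1 to -1.5. Points at a port when it reads the port's angle. Stays where left; turning takes 0.16 N m (2.5 N at 65 mm).
- pointer_tip (a point): Point of the black pointer, 85 mm from its axis, z 68 mm. The pointer is one level straight bar 14 mm wide, 20 mm tall (z 58 to 78 mm) out to 66 mm from the axis, then a cone 21 mm thick narrowing to the tip; round hub 34 mm across, top z 80 mm. This point's +x is where it points.
- vent_valve: Fixed vent valve on the header pipe, 190 to 250 mm from the manifold's origin along the manifold's +y, same yaw. Brass block 42 x 50 mm, top z 53 mm; its pipe runs along y and ends at +y in a ribbed brass silencer (28 mm thick, 59 to 100 mm from the origin, top z 42 mm). Origin: on the lever's vertical axis at bench height.
- vent_lever (a joint): Angle (rad) of the vent lever about the vertical through the vent valve's origin: 0 = in line with the pipe, along the valve's +y (open); grows counter-clockwise from above, towards the robot; 1.57 = crosswise, along the valve's -x (shut). Stops at -0.05 and 1.66, starts at 0 to 0.4. Stays where left; turning takes 0.18 N m (2.8 N at 65 mm).
- vent_lever_tip (a point): Middle of the vent lever's outer end, 87.5 mm from its axis, z 68 mm. One level straight bar: steel 12 mm wide, 20 mm tall (z 58 to 78 mm), then from 42 mm out a black rubber grip 16 mm wide, 22 mm tall (z 57 to 79 mm). The lever points along this point's +y.
- sample_cylinder: Fixed upright steel cylinder, 56 mm across, with domed shoulder and narrow neck, top z 112 mm, on one of the three ports, 155 mm from the manifold's origin. It, the gauge and the jar stand one on each port, in any order. Origin: on its axis at bench height.
- gauge: Fixed dial gauge lying face up on one of the three ports: dark disc 63 mm across with a white face, top at z 64 mm. Origin: on its axis, at bench height.
- trap_jar: Fixed glass jar with a white plastic lid on one of the three ports: 60 mm across, top at z 86 mm. Origin: on its axis, at bench height.
- wash_bottle: Loose white plastic bottle with a red cap, 54 mm across, 115 mm tall, standing on the plate. Not part of the job. Origin: centre of its underside.
- coupling: Loose brass pipe coupling (short tube), 28 mm across, 28 mm tall, standing on the plate. Not part of the job. Origin: centre of its underside.
- power_box: Loose black power supply, 70 x 110 x 40 mm tall, on the bench beside the plate. Not part of the job. Origin: centre of its underside.
- mug: Loose white mug, 76 mm across, 85 mm tall, on the bench beside the plate. Not part of the job. Origin: centre of its underside.

How it is judged:
On the way, in this order (a step that is already met when the one before it is completed fails the run):
1. the vent lever has been pushed crosswise to its pipe (value of joint vent_lever above 1.43 rad), for 0.2 s.
2. the pointer points at the sample cylinder, the vent still shut (value of joint vent_lever above 1.43 rad and y of sample_cylinder in the frame of pointer_tip between -0.022 and 0.022 m and x of sample_cylinder in the frame of pointer_tip above 0 m), for 0.2 s.
At the end, for the whole second after the job is handed in: The vent lever stands within about 8 degrees of crosswise (joint above 1.43), the pointer's line passes within 22 mm of the sample cylinder's axis (about 8 degrees) and points towards it, and both are at rest (all of step 2 and velocity of joint vent_lever between -0.05 and 0.05 rad/s and velocity of joint pointer between -0.05 and 0.05 rad/s); the robot touches nothing.
It fails at once if the wash bottle is shoved more than 20 mm, lifted or knocked over (distance of wash_bottle from where it was at the start of the episode above 0.02 m or angle between wash_bottle's own z axis and vertical above 0.35 rad).
It fails at once if the coupling is shoved more than 20 mm, lifted or knocked over (distance of coupling from where it was at the start of the episode above 0.02 m or angle between coupling's own z axis and vertical above 0.35 rad).
It fails at once if the power box is shoved more than 20 mm, lifted or knocked over (distance of power_box from where it was at the start of the episode above 0.02 m or angle between power_box's own z axis and vertical above 0.35 rad).
It fails at once if the mug is shoved more than 20 mm, lifted or knocked over (distance of mug from where it was at the start of the episode above 0.02 m or angle between mug's own z axis and vertical above 0.35 rad).
It fails at once if a lever is pinched or forced (more than 35 N from the fingers) (contact force between the fingers and manifold above 35 N or contact force between the fingers and vent_valve above 35 N).
It also fails if it takes over 69 s, if anything falls off the work surface, if the arm or the gripper's body presses on something with over 40 N, if the wrist force passes 120 N, or if a joint passes its speed limit or range.

## Robot

A 6-joint arm with a two-finger parallel gripper is mounted at the origin on the work surface. World frame = base frame: x ahead of the robot, y to its left, z up, the work surface at z = 0. Lengths are in m, angles in rad, forces in N, time in s.
With the tool pointing down it reaches from about 0.425 to 0.95 m from the base axis. Payload 3.5 kg.
Tool frame: the origin (TCP) lies between the finger pads; the fingertips stand 19 mm ahead of it and the grasp point (between the pads) is the TCP; z points along the fingers, y is the line along which they close (so a half turn about z gives the same grasp; the last joint's range is limited). The gripper opens to 85 mm and grips with 20 to 120 N. Pads are 22 mm wide; open, the fingers measure 114 mm over their backs; the gripper's body (76 mm by 85 mm) begins 54 mm behind the grasp point. The pads swing forward as they close: fully open they stand 13 mm farther back than shut.
Start: joints at [0.971, 0.286, 1.577, -0, 1.279, -0.15], TCP at [0.293, 0.608, 0.214] pointing down, gripper open.
Joint ranges: [-2.77, 2.77], [-0.9, 2.22], [0.21, 2.48], [-1.53, 4.67], [0.24, 2.81], [-2.84, 2.84]. Speed limits (rad/s): [2.79, 2.79, 3.14, 3.14, 3.14, 3.14].

## Interface

Orientations are given as a unit quaternion [x, y, z, w].
In Python, from plant import monitor, eyes, ctrl gives the robot as it stands.
- The arm moves only by the shell command python3 -m handwheel 'ROWS' [FORCE]. ROWS is JSON, a list of rows, each a list of 7 numbers: the shift along the tool's x, y, z in units of 40 cm (1.0 is 40 cm), then the turn, a rotation vector about the tool's x, y, z in units of pi rad (1.0 is pi rad), then the opening, from -1 (shut) to 1 (fully open). A call has 1 to 12 rows; each row is the pose to reach, as a shift and turn from the pose commanded when the call began, along the tool's axes at that moment, turning the shorter way round; what a row does not reach only later rows make up. A row lasts 1/8 s, in which the tool goes at most 62.5 mm and 10.7 degrees, less where a joint would pass 70% of its speed; a pose out of reach is approached as far as the arm can. A call with a number of a shift or a turn outside -1 to 1 is refused whole. A call with a gripper value outside its range is refused whole. The fingers move at their own pace and stop on an object; FORCE is the grip in N (left out, the last holds). Time passes only in rows, so rows that repeat a pose let the fingers close. It gives the time, the measured TCP pose, the force, the opening and the grip force at its end, in the units of the state.
- monitor.get_state(): the state, without advancing time (a new reading comes with each control period).
- eyes.read_camera(name): name is "side" or "top" or "wrist"; returns the picture (400x640x3 uint8, red, green, blue); there is no depth.
- eyes.camera_params(name): a dict with "K" (3x3 intrinsics, pixels), "R" (3x3) and "t" (3): a world point X has camera coordinates R X + t. Camera axes: x right, y down, z forward; pixel columns grow to the right and rows downward; lengths in m; the calibration is good to about 2 mm. A picture is of the moment at which its call begins: read the wrist's pose just before it. camera_params takes no time and is no camera call; for the wrist camera it gives the pose at the moment of the call.
- ctrl.sign_off(): hands the job in; it is judged then, once.
The state is a dict: "time": time; "qpos": joint angles; "dq": joint speeds; "joint_efforts": joint torques, N m; "eef_pos": TCP position; "tcp_rot": TCP orientation; "contact_force": force on the tool from outside, world axes, zero at the start; "wrist_torque": the same for the moment, N m; "opening": opening from 0.0 (shut) to 1.0 (fully open); "finger_force": force on a finger pad.
Only numpy, scipy, OpenCV 4.12 (cv2) and the standard library are available. Lean on these libraries where they do the work, as an engineer would, in place of code of your own. Each camera call takes 0.05 s, during which the arm holds its last target. There are 200 camera calls.

## Working session

There is one attempt and no reset: what is moved stays moved. The work goes in short steps, Python scripts to look and compute and a shell command to move; the robot and the scene stay as the last step left them, time stands still between calls to the robot, and variables do not carry over. Pictures are saved under pics/ and viewed, at most 10 in all, crops included, and the job is handed in when it is done.

```bash
mkdir -p pics; ls; python3 - <<'E'
from plant import monitor, eyes
import cv2
s=monitor.get_state(); print({k:s[k] for k in('time','eef_pos','tcp_rot','opening','contact_force')})
for n in('top','side'):
    cv2.imwrite(f'pics/{n}0.png',eyes.read_camera(n)[:,:,::-1]); p=eyes.camera_params(n); print(n,p)
E
```

```text
pics
{'time': 0.0, 'eef_pos': array([0.29307254, 0.60727939, 0.2123537 ]), 'tcp_rot': array([ 2.23014486e-01,  9.74814415e-01, -1.09992894e-03, -4.29778592e-04]), 'opening': 1.0060923987842663, 'contact_force': array([ 0.08122463,  0.7667487 , -0.80967761])}
top {'K': array([[515.85769624,   0.        , 320.5115497 ],
       [  0.        , 515.85769624, 193.09366686],
       [  0.        ,   0.        ,   1.        ]]), 'R': array([[ 0.00253811, -0.99992755,  0.0117664 ],
       [-0.99305941, -0.0039039 , -0.11754901],
       [ 0.11758642, -0.01138638, -0.99299737]]), 't': array([0.01526581, 0.62280888, 1.27831712])}
side {'K': array([[363.27842519,   0.        , 321.7518313 ],
       [  0.        , 363.27842519, 198.15686676],
       [  0.        ,   0.        ,   1.        ]]), 'R': array([[ 0.98570005, -0.16674024, -0.02435366],
       [-0.11240625, -0.54294945, -0.83220834],
       [ 0.12553981,  0.82304531, -0.55392795]]), 't': array([-0.64028943,  0.12888679,  0.7677384 ])}
```

View pics/top0.png

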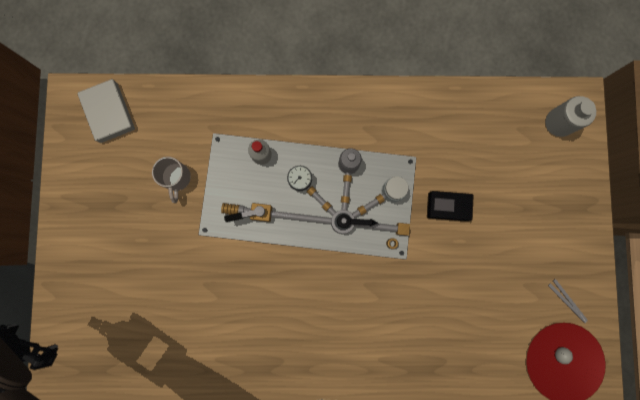

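View pics/side0.png

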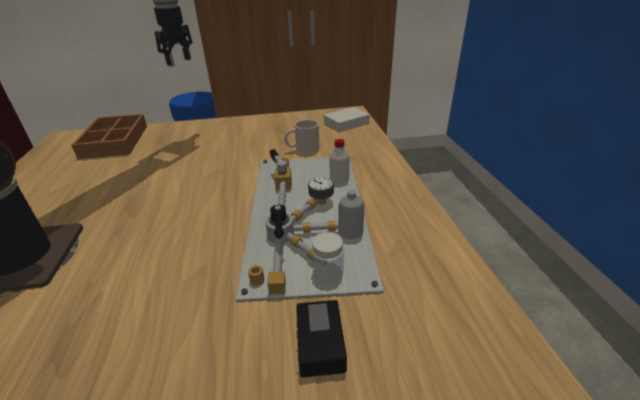

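The top view shows the selector hub near (343,221) with its pointer tip at (377,223), and the vent axis near (262,212) with its lever tip at (226,218). The steel cylinder is on the middle port at (350,160), the jar at (397,188), and the gauge at (300,178). The coupling is at (392,243), the bottle at (258,150), the mug at (168,172) and the power box at (450,206). The side view agrees. Next I'll zoom in and measure.

```bash
cat > h.py <<'E'
import numpy as np
from plant import monitor, eyes
def ray(n,uv,z):
    p=eyes.camera_params(n);R,t=p['R'],p['t']
    c=-R.T@t; d=R.T@np.linalg.solve(p['K'],[*uv,1]); return c+d*(z-c[2])/d[2]
def proj(n,X):
    p=eyes.camera_params(n); q=p['K']@(p['R']@np.asarray(X)+p['t']); return q[:2]/q[2]
E
python3 - <<'E'
import cv2,numpy as np
from h import *
im=cv2.imread('pics/top0.png')
cv2.imwrite('pics/crop0.png',cv2.resize(im[125:265,200:420],None,fx=3.6,fy=3.6,interpolation=cv2.INTER_CUBIC))
g=cv2.cvtColor(im,cv2.COLOR_BGR2GRAY)
m=((g<45)*255).astype(np.uint8)
k,l,st,c=cv2.connectedComponentsWithStats(m[125:265,200:420])
for i in range(1,k):
    if st[i,4]>25:
        print(st[i],c[i]+[200,125])
for nm,uv,z in [('hub',(343,221),.08),('tip',(377,223),.068),('vaxis',(262,211),.078),('vtip',(226,218),.068),('cylneck',(350,154),.112),('gauge',(299.5,178),.064),('jar',(397,188),.086),('coupl',(392,243),.028),('bottlecap',(257,146),.115),
  ('c1',(217,139),.008),('c2',(410.5,161),.008),('c3',(404,253),.008),('c4',(205,230),.008),('mug',(168,165),.085)]: print(nm,ray('top',uv,z).round(4))
E
```

```text
[ 25  88  18   9 104] [233.09615385 216.74038462]
[136  89  41  15 276] [352.74275362 221.62681159]
hub [ 0.549  -0.0375  0.08  ]
tip [ 0.5451 -0.1223  0.068 ]
vaxis [0.573  0.1613 0.078 ]
vtip [0.5562 0.2508 0.068 ]
cylneck [ 0.7096 -0.0531  0.112 ]
gauge [0.6574 0.0703 0.064 ]
jar [ 0.6303 -0.1703  0.086 ]
coupl [ 0.4968 -0.1648  0.028 ]
bottlecap [0.7276 0.1721 0.115 ]
c1 [0.7684 0.2897 0.008 ]
c2 [ 0.7121 -0.2195  0.008 ]
c3 [ 0.4717 -0.1984  0.008 ]
c4 [0.5292 0.3143 0.008 ]
mug [0.6852 0.3935 0.085 ]
```

View pics/crop0.png

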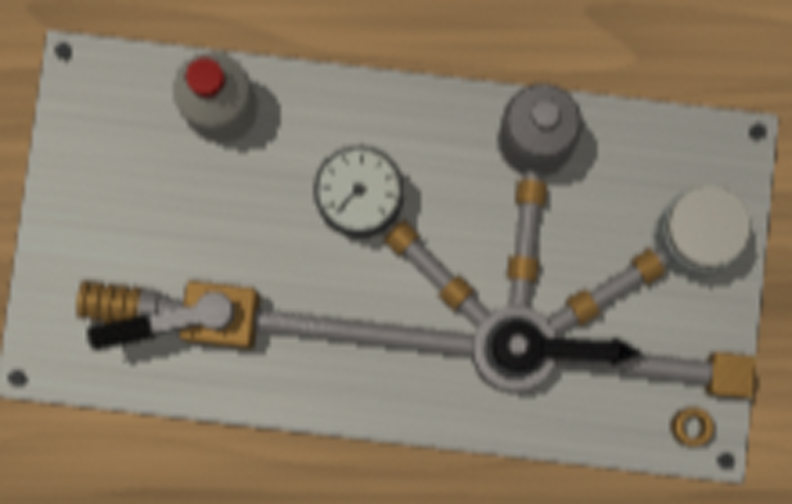

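The crop agrees with the description. The hub is at crop (517,346), the pointer tip at (640,351), the vent axis at (213,312) and the lever tip at (90,333). The cylinder is straight ahead on the middle port. I'll refine the numbers and plan the approach.

```bash
cat >> h.py <<'E'
from scipy.spatial.transform import Rotation as Ro
crop=lambda u,v:(200+(u+.5)/3.6-.5,125+(v+.5)/3.6-.5)
H=ray('top',crop(518,345),.08)[:2]; tip=ray('top',crop(640,351),.068)[:2]
C=ray('top',crop(546,114),.112)[:2]; V0=ray('top',crop(213,312),.078)[:2]; vt=ray('top',crop(90,333),.068)[:2]
yaw=-0.108
M=np.array([[np.cos(yaw),-np.sin(yaw)],[np.sin(yaw),np.cos(yaw)]])
V=V0
def fing(P,phi,r,half,gap=0):   # phi: lever direction angle in manifold frame; finger on clockwise side
    u=np.array([np.cos(phi),np.sin(phi)]); n=np.array([np.sin(phi),-np.cos(phi)])
    d=half+14.5e-3*abs(n[0])+11e-3*abs(n[1])+gap
    return P+M@(r*u+d*n)
def row(pos,yawdeg=0,s=None):
    s=s or monitor.get_state(); R=Ro.from_quat(s['tcp_rot'])
    return np.round(R.inv().apply(np.asarray(pos)-s['eef_pos'])/.4,3)
E
python3 - <<'E'
from h import *
print('H',H,'V',V,'|VH|',np.linalg.norm(V-H),'V in man',M.T@(V-H),'C in man',M.T@(C-H),'tip',M.T@(tip-H),'vt',M.T@(vt-V))
a=M.T@(tip-H);b=M.T@(vt-V);print('pointer',np.arctan2(a[1],a[0]),'vent',np.arctan2(b[1],b[0])-np.pi/2)
p=fing(V,np.pi/2+.27,.062,.008,.015);print(p,row([*p,.17]))
R=Ro.from_quat(monitor.get_state()['tcp_rot']).as_matrix();tx=R[:2,0];print('tool x deg',np.degrees(np.arctan2(tx[1],tx[0])),'want',90+np.degrees(yaw))
E
```

```text
H [ 0.55028904 -0.03879653] V [0.57224863 0.16911206] |VH| 0.20906506971024866 V in man [-0.00057886  0.20906427] C in man [ 0.15462924 -0.00082373] tip [ 0.006065  -0.0844133] vt [-0.02300294  0.08308482]
pointer -1.4990707496108908 vent 0.2700954582905355
[0.60163469 0.23673724] [-1.098 -0.499  0.107]
tool x deg 154.22880328226069 want 83.8120558125871
```

```bash
python3 -m handwheel '[[-0.95,-0.43,0,0,0,0.391,-1],[-0.95,-0.43,0,0,0,0.391,-1],[-0.95,-0.43,0,0,0,0.391,-1],[-0.95,-0.43,0,0,0,0.391,-1],[-0.95,-0.43,0,0,0,0.391,-1],[-0.95,-0.43,0,0,0,0.391,-1],[-0.95,-0.43,0,0,0,0.391,-1],[-0.95,-0.43,0,0,0,0.391,-1],[-0.95,-0.43,0,0,0,0.391,-1],[-0.95,-0.43,0,0,0,0.391,-1]]'
python3 - <<'E'
from h import *
import cv2
s=monitor.get_state();print(s['qpos'].round(3),s['opening'])
R=Ro.from_quat(s['tcp_rot']).as_matrix();print(R.round(3))
p=fing(V,np.pi/2+.27,.062,.008,.015);print(row([*p,.14],s=s),row([*p,.080],s=s))
cv2.imwrite('pics/w1.png',eyes.read_camera('wrist')[:,:,::-1])
E
```

```text
time: 1.35
eef_pos: [0.5599, 0.2889, 0.2135]
tcp_rot: [0.743, 0.669, -0.0, -0.0]
contact_force: [-0.4, -0.2, 0.6]
opening: -0.005
finger_force: 0.0
[0.315 0.189 1.693 0.    1.26  0.42 ] -0.005217127927284116
[[ 0.105  0.994 -0.001]
 [ 0.994 -0.105  0.   ]
 [-0.    -0.001 -1.   ]]
[-0.119  0.118  0.184] [-0.119  0.118  0.334]
```

View pics/w1.png

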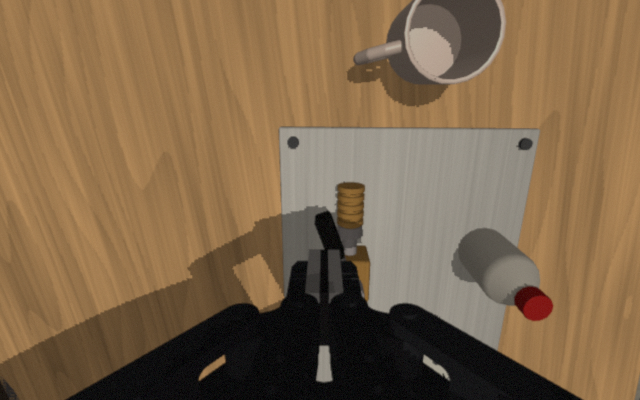

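The wrist view shows the closed fingers at about (325,270). The vent lever's black grip ends near (322,215) beside the silencer at (350,205), and the bottle is well to the right at (505,270).

```bash
python3 -m handwheel '[[-0.119,0.118,0.0,0,0,0,-1],[-0.119,0.118,0.1,0,0,0,-1],[-0.119,0.118,0.2,0,0,0,-1],[-0.119,0.118,0.28,0,0,0,-1],[-0.119,0.118,0.334,0,0,0,-1],[-0.119,0.118,0.334,0,0,0,-1]]'
python3 - <<'E'
from h import *
import cv2
s=monitor.get_state();print(s['eef_pos'],s['time'])
for th in np.arange(.27,1.56,.142): print(round(th,2),row([*fing(V,np.pi/2+th,.062,.008),.080],s=s))
print(proj('wrist',[*vt,.068]),proj('wrist',[*V,.078]))
cv2.imwrite('pics/w2.png',eyes.read_camera('wrist')[:,:,::-1])
E
```

```text
time: 2.15
eef_pos: [0.6011, 0.2357, 0.0782]
tcp_rot: [0.744, 0.669, -0.002, -0.001]
contact_force: [0.4, -0.4, 0.4]
opening: 0.002
finger_force: 0.0
[0.60109551 0.23574313 0.07818405] 2.15
0.27 [-0.007 -0.035 -0.004]
0.41 [-0.006 -0.057 -0.004]
0.55 [-0.007 -0.08  -0.004]
0.7 [-0.012 -0.103 -0.004]
0.84 [-0.021 -0.126 -0.004]
0.98 [-0.034 -0.147 -0.004]
1.12 [-0.051 -0.167 -0.004]
1.26 [-0.072 -0.184 -0.004]
1.41 [-0.095 -0.198 -0.004]
1.55 [-0.121 -0.208 -0.004]
[237.13624195 217.31260504] [284.37247667 360.51002482]
```

View pics/w2.png

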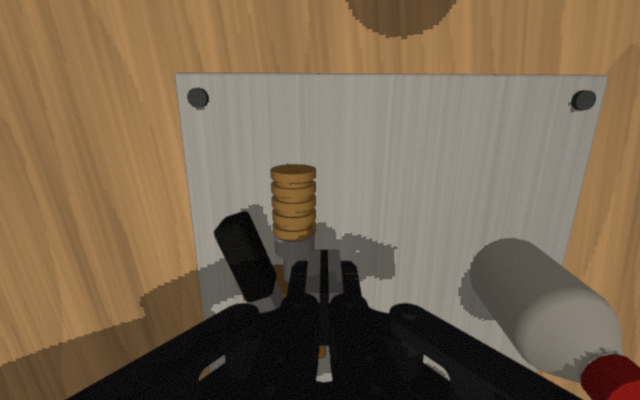

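The finger stands beside the lever on the far side. The grip's outer end is at (234,217), against (237,217) predicted, so I can push.

```bash
python3 -m handwheel '[[-0.007,-0.035,-0.003,0,0,0,-1],[-0.006,-0.057,-0.003,0,0,0,-1],[-0.007,-0.08,-0.003,0,0,0,-1],[-0.012,-0.103,-0.003,0,0,0,-1],[-0.021,-0.126,-0.003,0,0,0,-1],[-0.034,-0.147,-0.003,0,0,0,-1],[-0.051,-0.167,-0.003,0,0,0,-1],[-0.072,-0.184,-0.003,0,0,0,-1],[-0.095,-0.198,-0.003,0,0,0,-1],[-0.108,-0.204,-0.003,0,0,0,-1],[-0.108,-0.204,-0.003,0,0,0,-1]]'
python3 - <<'E'
from h import *
import cv2
s=monitor.get_state()
print(row([*fing(V,np.pi/2+1.55,.062,.008),.079],s=s))
for th in(1.43,1.57): print(th,proj('top',[*(V+M@(.0875*np.array([-np.sin(th),np.cos(th)]))),.068]))
im=eyes.read_camera('top')[:,:,::-1]
cv2.imwrite('pics/t3.png',cv2.resize(im[165:285,180:340],None,fx=5,fy=5,interpolation=cv2.INTER_CUBIC))
E
```

```text
time: 3.58
eef_pos: [0.5169, 0.2007, 0.0814]
tcp_rot: [0.744, 0.668, 0.0, 0.0]
contact_force: [0.4, -0.2, 0.7]
opening: -0.001
finger_force: 0.0
[-0.012 -0.008  0.006]
1.43 [249.87683212 246.07210703]
1.57 [254.77622295 246.97720365]
```

View pics/t3.png

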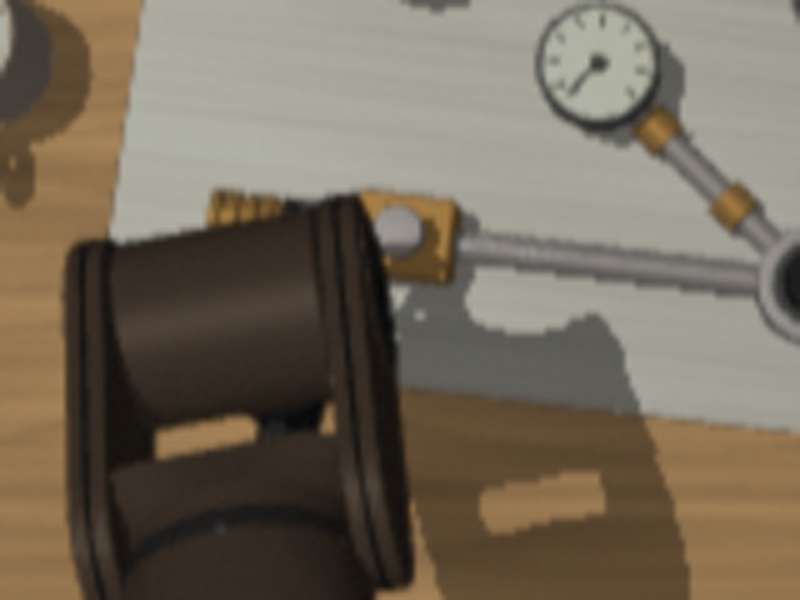

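The forearm hides the lever in this view: only the vent hub shows, at crop (398,230). I'll finish the last few millimetres, then back off and look.

```bash
python3 -m handwheel '[[-0.006,-0.004,0,0,0,0,-1],[-0.010,-0.008,0,0,0,0,-1],[-0.010,-0.008,0,0,0,0,-1],[-0.010,-0.008,0,0,0,0,-1]]'; python3 -m handwheel '[[0.03,0,0,0,0,0,-1],[0.06,0,-0.05,0,0,0,-1],[0.06,0,-0.15,0,0,0,-1],[0.06,0,-0.25,0,0,0,-1],[0.06,0,-0.25,0,0,0,-1]]'
python3 - <<'E'
from h import *
import cv2
for th in(0,1.43,1.57): print(th,proj('wrist',[*(V+M@(.0875*np.array([-np.sin(th),np.cos(th)]))),.068]),proj('side',[*(V+M@(.0875*np.array([-np.sin(th),np.cos(th)]))),.068]))
print(proj('wrist',[*V,.078]),proj('side',[*V,.08]))
a=eyes.read_camera('wrist');b=eyes.read_camera('side')[110:240,200:330]
b=cv2.resize(b,None,fx=3.077,fy=3.077,interpolation=cv2.INTER_CUBIC)
o=np.hstack([a[:,200:600],b[:400,:400]]);cv2.imwrite('pics/t4.png',o[:,:,::-1])
E
```

```text
time: 4.12
eef_pos: [0.5134, 0.1976, 0.0814]
tcp_rot: [0.744, 0.668, 0.0, 0.0]
contact_force: [0.6, -0.2, 0.9]
opening: 0.005
finger_force: 0.0
time: 4.75
eef_pos: [0.5186, 0.2228, 0.1861]
tcp_rot: [0.744, 0.668, 0.004, 0.002]
contact_force: [-0.6, 0.4, -0.5]
opening: 0.001
finger_force: 0.0
0 [396.02611269 138.18506208] [281.87753497 150.81093518]
1.43 [289.43237877 226.54117853] [247.70673931 165.20283795]
1.57 [288.83896787 239.62532857] [246.84941472 167.47251046]
[391.86116504 244.31806534] [280.39928704 161.67803029]
```

View pics/t4.png

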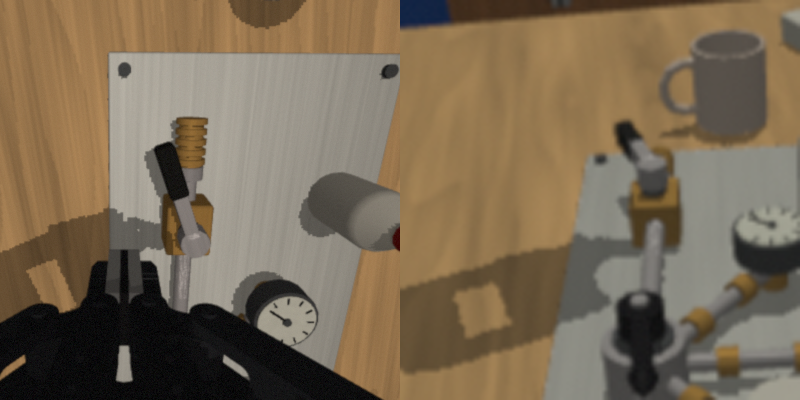

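The lever hasn't moved and still stands at about 0.3 rad: hub (394,243), grip end (364,150) in wrist pixels. So the finger passed over it. I'll check where the fingertip really is.

```bash
python3 - <<'E'
from h import *
s=monitor.get_state();R=Ro.from_quat(s['tcp_rot']).as_matrix();p=s['eef_pos']
print('cmd vs',p,s['opening'],s['contact_force'])
for dz in(-.02,0,.01,.019,.03): print(dz,[proj('wrist',p+R@[x,y,dz]).round(0) for x,y in((.011,0),(-.011,0),(.011,.014),(-.011,.014))])
P=eyes.camera_params('wrist');c=-P['R'].T@P['t'];print('cam in tool',R.T@(c-p), 'axis',R.T@P['R'][2])
import cv2
a=cv2.imread('pics/w2.png')[230:330,260:390];cv2.imwrite('pics/f5.png',cv2.resize(cv2.convertScaleAbs(a,alpha=2.2,beta=15),None,fx=5,fy=5,interpolation=cv2.INTER_CUBIC))
print('side proj tip',proj('side',p+R@[0,0,.019]),proj('side',p))
E
```

```text
cmd vs [0.51585371 0.22193082 0.18139449] -0.0031801067694331286 [-0.71787537 -0.63285326 -0.43275359]
-0.02 [array([322., 248.]), array([322., 291.]), array([354., 248.]), array([352., 291.])]
0 [array([322., 230.]), array([322., 269.]), array([350., 230.]), array([349., 269.])]
0.01 [array([322., 223.]), array([322., 260.]), array([349., 223.]), array([348., 260.])]
0.019 [array([322., 216.]), array([322., 253.]), array([348., 216.]), array([347., 253.])]
0.03 [array([322., 210.]), array([322., 244.]), array([347., 210.]), array([346., 244.])]
cam in tool [ 0.07944762  0.00068576 -0.16135047] axis [-3.07592909e-01  6.37713652e-04  9.51517838e-01]
side proj tip [253.91662637 125.61763816] [252.94897901 118.50393287]
```

View pics/f5.png

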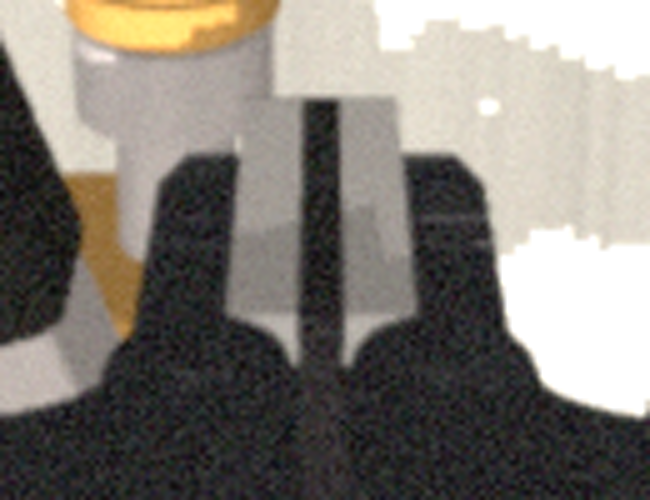

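The fingertip shows at wrist row 249, about where a point 20 mm behind the TCP would project. In the side view it also sits roughly 13 px higher than predicted. I'll triangulate the real tip.

```bash
python3 - <<'E'
from h import *
import cv2
s=monitor.get_state();im=eyes.read_camera('side')[:,:,::-1].astype(int);ref=cv2.imread('pics/side0.png').astype(int)
g=im.max(2);m=(g<60)&(ref.max(2)>75);m[:,:200]=0;m[:,300:]=0;m[150:]=0
for r in range(90,128,2):
    c=np.flatnonzero(m[r]); print(r,(c.min(),c.max(),len(c)) if len(c) else '')
R=Ro.from_quat(s['tcp_rot']).as_matrix();p=s['eef_pos']
a,b=[eyes.camera_params(n) for n in('wrist','side')]
PM=lambda q:q['K']@np.c_[q['R'],q['t']]
for row_ in(108,110,112,114):
    X=cv2.triangulatePoints(PM(a),PM(b),np.array([[324.],[249.]]),np.array([[251.],[float(row_)]]))
    X=(X[:3]/X[3]).ravel(); print(row_,X,'in tool',R.T@(X-p), proj('wrist',X),proj('side',X))
print(s['eef_pos'])
E
```

```text
90 
92 
94 
96 
98 
100 
102 
104 
106 
108 
110 
112 
114 
116 
118 
120 
122 
124 
126 
108 [0.51567942 0.23396181 0.20460028] in tool [ 0.01194997 -0.00144657 -0.02320321] [320.02998373 249.54799079] [251.63155339 107.9539657 ]
110 [0.51526192 0.23182078 0.20021647] in tool [ 0.00977546 -0.0016352  -0.01882006] [319.73695933 249.58992085] [251.69952181 109.94892649]
112 [0.51484388 0.22967675 0.19582683] in tool [ 0.00759792 -0.00182406 -0.01443108] [319.46130183 249.62965208] [251.76749456 111.943872  ]
114 [0.51442529 0.22752974 0.19143135] in tool [ 0.00541735 -0.00201314 -0.01003625] [319.20151761 249.66737507] [251.83547169 113.93880265]
[0.51585371 0.22193082 0.18139449]
```

Both views put the tip about 20 mm above the reported TCP instead of 19 mm below it. I'll go back to the far side with a wider gap and get about 37 mm lower than before, watching the force.

```bash
python3 - <<'E'
from h import *
s=monitor.get_state();p=fing(V,np.pi/2+.27,.062,.008,.025);print(p,row([*p,.181],s=s),row([*p,.043],s=s))
E
```

```text
[0.61150375 0.23835017] [ 0.067  0.235 -0.003] [0.067 0.236 0.342]
```

```bash
python3 -m handwheel '[[0.067,0.12,0,0,0,0,-1],[0.067,0.235,0,0,0,0,-1],[0.067,0.235,0.1,0,0,0,-1],[0.067,0.235,0.2,0,0,0,-1],[0.067,0.235,0.28,0,0,0,-1],[0.067,0.235,0.32,0,0,0,-1],[0.067,0.235,0.342,0,0,0,-1],[0.067,0.235,0.342,0,0,0,-1]]'
python3 - <<'E'
from h import *
import cv2
s=monitor.get_state();print(s['eef_pos'],s['contact_force'])
for th in np.arange(.27,1.56,.142): print(round(th,2),row([*fing(V,np.pi/2+th,.062,.008),.043],s=s))
a=eyes.read_camera('wrist')[:,:,::-1];b=eyes.read_camera('side')[90:220,200:330,::-1]
b=cv2.resize(b,None,fx=3.077,fy=3.077,interpolation=cv2.INTER_CUBIC)
cv2.imwrite('pics/t6.png',np.hstack([a[:,150:550],b]))
E
```

```text
time: 5.9
eef_pos: [0.6123, 0.238, 0.0445]
tcp_rot: [0.744, 0.668, -0.0, -0.0]
contact_force: [0.9, 0.4, -0.3]
opening: -0.003
finger_force: 0.0
[0.61228791 0.2380097  0.0444732 ] [ 0.92311543  0.44523719 -0.34206732]
0.27 [-0.016 -0.062  0.004]
0.41 [-0.014 -0.084  0.004]
0.55 [-0.016 -0.107  0.004]
0.7 [-0.021 -0.13   0.004]
0.84 [-0.03  -0.153  0.004]
0.98 [-0.043 -0.175  0.004]
1.12 [-0.06  -0.194  0.004]
1.26 [-0.081 -0.212  0.004]
1.41 [-0.104 -0.225  0.004]
1.55 [-0.13  -0.235  0.004]
```

View pics/t6.png

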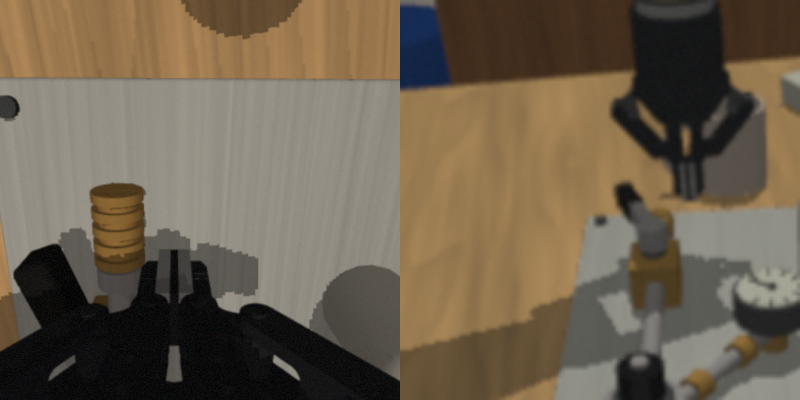

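The side view shows the fingertip bottom at px (294,154) and the lever end at (273,152). Next I'll compute the tip height from the known x and y.

```bash
python3 - <<'E'
from h import *
for z in(.02,.04,.06,.08,.1,.12): print(z,proj('side',[.612,.238,z]).round(1),proj('side',[.612,.249,z]).round(1))
for z in(.03,.06,.068,.09): print('lever line',z,ray('side',(294.2,154),z))
print('vt',proj('side',[*vt,.068]),proj('side',[*V,.08]))
a=eyes.camera_params('wrist');
PM=lambda q:q['K']@np.c_[q['R'],q['t']]
import cv2
b=eyes.camera_params('side')
X=cv2.triangulatePoints(PM(a),PM(b),np.array([[324.],[249.]]),np.array([[294.2],[154.]]));X=(X[:3]/X[3]).ravel();print(X,proj('wrist',X),proj('side',X))
s=monitor.get_state();print(s['eef_pos'])
E
```

```text
0.02 [294.5 167.9] [294.1 166.1]
0.04 [294.  161.6] [293.6 159.8]
0.06 [293.6 155.2] [293.1 153.5]
0.08 [293.1 148.7] [292.7 147. ]
0.1 [292.6 142. ] [292.2 140.3]
0.12 [292.  135.1] [291.6 133.5]
lever line 0.03 [0.61883155 0.3050356  0.03      ]
lever line 0.06 [0.61454402 0.24504644 0.06      ]
lever line 0.068 [0.61340067 0.22904933 0.068     ]
lever line 0.09 [0.61025648 0.18505728 0.09      ]
vt [273.53253273 151.91738284] [280.39928704 161.67803029]
[0.61472421 0.24543669 0.05979877] [323.64795296 249.01186705] [294.25445872 153.99665268]
[0.61325703 0.23825144 0.04602949]
```

The tip is at z ≈ 0.06, which overlaps the lever's 0.057–0.079, so now I can push.

```bash
python3 -m handwheel '[[-0.016,-0.035,0.004,0,0,0,-1],[-0.016,-0.062,0.004,0,0,0,-1],[-0.014,-0.084,0.004,0,0,0,-1],[-0.016,-0.107,0.004,0,0,0,-1],[-0.021,-0.13,0.004,0,0,0,-1],[-0.03,-0.153,0.004,0,0,0,-1]]'
python3 - <<'E'
from h import *
s=monitor.get_state();print(s['eef_pos'],s['contact_force'])
for th in np.arange(.84,1.56,.142): print(round(th,2),row([*fing(V,np.pi/2+th,.062,.008),.043],s=s))
E
```

```text
time: 6.75
eef_pos: [0.5502, 0.2328, 0.0435]
tcp_rot: [0.744, 0.668, 0.001, 0.0]
contact_force: [3.9, -0.9, -0.5]
opening: -0.002
finger_force: 1.4
[0.55024812 0.2327797  0.04349042] [ 3.87945365 -0.93153204 -0.48344959]
0.84 [-0.001 -0.     0.001]
0.98 [-0.014 -0.022  0.001]
1.12 [-0.031 -0.042  0.001]
1.27 [-0.051 -0.059  0.001]
1.41 [-0.075 -0.073  0.001]
1.55 [-0.101 -0.082  0.001]
```

A 4 N contact force means the finger is pushing the lever this time.

```bash
python3 -m handwheel '[[-0.014,-0.022,0,0,0,0,-1],[-0.031,-0.042,0,0,0,0,-1],[-0.051,-0.059,0,0,0,0,-1],[-0.075,-0.073,0,0,0,0,-1],[-0.09,-0.079,0,0,0,0,-1],[-0.10,-0.082,0,0,0,0,-1],[-0.10,-0.082,0,0,0,0,-1],[-0.10,-0.082,0,0,0,0,-1]]'
python3 - <<'E'
from h import *
s=monitor.get_state();print(s['eef_pos'],s['contact_force'])
print(row([*fing(V,np.pi/2+1.55,.062,.008),.043],s=s))
E
```

```text
time: 7.75
eef_pos: [0.5123, 0.196, 0.0424]
tcp_rot: [0.744, 0.668, -0.001, -0.001]
contact_force: [0.6, 0.2, 0.7]
opening: -0.002
finger_force: 0.0
[0.51225305 0.19595345 0.04240614] [0.60547636 0.17277934 0.70676449]
[ 0.001  0.002 -0.001]
```

```bash
python3 -m handwheel '[[0.04,0,0,0,0,0,-1],[0.04,0,-0.1,0,0,0,-1],[0.04,0,-0.2,0,0,0,-1],[0.04,0,-0.25,0,0,0,-1]]'
python3 - <<'E'
from h import *
s=monitor.get_state();print(s['eef_pos'])
p=fing(H,-1.5,.055,.007,.02);print(p,row([*p,.14],s=s),row([*p,.043],s=s))
E
```

```text
time: 8.25
eef_pos: [0.5159, 0.2136, 0.1456]
tcp_rot: [0.744, 0.668, 0.001, 0.001]
contact_force: [0.2, 0.1, -0.6]
opening: 0.002
finger_force: 0.0
[0.51594573 0.21356728 0.14564349]
[ 0.50603075 -0.09218728] [-0.763  0.057  0.013] [-0.763  0.056  0.256]
```

```bash
python3 -m handwheel '[[-0.763,0.057,0,0,0,0,-1],[-0.763,0.057,0,0,0,0,-1],[-0.763,0.057,0,0,0,0,-1],[-0.763,0.057,0,0,0,0,-1],[-0.763,0.057,0,0,0,0,-1],[-0.763,0.057,0,0,0,0,-1],[-0.763,0.057,0,0,0,0,-1]]'
python3 - <<'E'
from h import *
import cv2
im=eyes.read_camera('top')
g=im.max(2).astype(int)
x0,y0=215,200
m=((g[y0:262,x0:285]<48)*255).astype(np.uint8)
k,l,st,c=cv2.connectedComponentsWithStats(m)
for i in range(1,k):
    if st[i,4]>15:
        yx=np.argwhere(l==i)[:,::-1]+[x0,y0]
        q=M.T@(ray('top',c[i]+[x0,y0],.079)[:2]-V)
        vx,vy,_,_=cv2.fitLine(yx.astype(np.float32),cv2.DIST_L2,0,.01,.01).ravel()
        print(st[i],c[i]+[x0,y0],'man rel V',q.round(4),'theta',np.arctan2(-q[0],q[1]),'r',np.hypot(*q),'axis',vx,vy)
for th in(1.43,1.57): print(th,[proj('top',[*(V+M@(r*np.array([-np.sin(th),np.cos(th)]))),.079]).round(1) for r in(.042,.065,.0875)])
print(row([*fing(H,-1.5,.055,.007,.02),.043]))
E
```

```text
time: 9.12
eef_pos: [0.5049, -0.0928, 0.1427]
tcp_rot: [0.744, 0.668, 0.0, -0.001]
contact_force: [-0.6, 0.4, -0.1]
opening: 0.0
finger_force: 0.0
[37 29  8 17 97] [255.36082474 237.04123711] man rel V [-0.0634  0.0004] theta 1.5644980577253789 r 0.06344512148606271 axis 0.15516251 -0.98788893
1.43 [array([254.2, 227.9]), array([251.8, 237. ]), array([249.3, 246. ])]
1.57 [array([256.6, 228.3]), array([255.4, 237.7]), array([254.3, 246.9])]
[0.    0.003 0.249]
```

The vent lever reads 1.56 rad (grip centroid 63 mm out along the valve's −x), so it is shut. Next I'll lower the finger beside the pointer and compute its sweep.

```bash
python3 -m handwheel '[[0,0.003,0.1,0,0,0,-1],[0,0.003,0.2,0,0,0,-1],[0,0.003,0.249,0,0,0,-1],[0,0.003,0.249,0,0,0,-1]]'
python3 - <<'E'
from h import *
s=monitor.get_state();print(s['eef_pos'])
for ph in np.linspace(-1.5,0,11): print(round(ph,2),row([*fing(H,ph,.052,.007),.043],s=s))
E
```

```text
time: 9.68
eef_pos: [0.5046, -0.0913, 0.0414]
tcp_rot: [0.743, 0.669, -0.001, -0.002]
contact_force: [1.1, -0.1, 0.4]
opening: -0.002
finger_force: 0.0
[ 0.50457673 -0.09131799  0.04138168]
-1.5 [ 0.009  0.053 -0.004]
-1.35 [ 0.003  0.07  -0.004]
-1.2 [-0.001  0.089 -0.004]
-1.05 [-0.001  0.11  -0.005]
-0.9 [ 0.001  0.131 -0.005]
-0.75 [ 0.008  0.152 -0.005]
-0.6 [ 0.019  0.173 -0.005]
-0.45 [ 0.033  0.191 -0.005]
-0.3 [ 0.052  0.208 -0.005]
-0.15 [ 0.073  0.221 -0.005]
0.0 [ 0.097  0.23  -0.005]
```

```bash
python3 -m handwheel '[[0.005,0.053,-0.003,0,0,0,-1],[0.003,0.07,-0.003,0,0,0,-1],[-0.001,0.089,-0.003,0,0,0,-1],[-0.001,0.11,-0.003,0,0,0,-1],[0.001,0.131,-0.003,0,0,0,-1],[0.008,0.152,-0.003,0,0,0,-1],[0.019,0.173,-0.003,0,0,0,-1],[0.033,0.191,-0.003,0,0,0,-1],[0.052,0.208,-0.003,0,0,0,-1]]'
python3 - <<'E'
from h import *
s=monitor.get_state();print(s['eef_pos'],s['contact_force'])
for ph in(-.3,-.15,-.07,0): print(round(ph,2),row([*fing(H,ph,.052,.007),.043],s=s))
E
```

```text
time: 10.8
eef_pos: [0.5915, -0.082, 0.0446]
tcp_rot: [0.744, 0.668, -0.0, 0.0]
contact_force: [-3.8, -1.4, 0.0]
opening: -0.0
finger_force: 1.8
[ 0.59153001 -0.08200216  0.04455212] [-3.79625341e+00 -1.36221190e+00  1.12371261e-03]
-0.3 [ 0.006 -0.006  0.004]
-0.15 [0.027 0.007 0.004]
-0.07 [0.04  0.012 0.004]
0 [0.051 0.016 0.004]
```

```bash
python3 -m handwheel '[[0.027,0.007,0,0,0,0,-1],[0.04,0.012,0,0,0,0,-1],[0.051,0.016,0,0,0,0,-1],[0.051,0.016,0,0,0,0,-1],[0.051,0.016,0,0,0,0,-1],[0.01,0.01,0,0,0,0,-1],[0.01,0.01,-0.1,0,0,0,-1],[0.01,0.01,-0.25,0,0,0,-1],[-0.15,-0.1,-0.3,0,0,0,-1],[-0.35,-0.15,-0.3,0,0,0,-1],[-0.45,-0.15,-0.3,0,0,0,-1],[-0.45,-0.15,-0.3,0,0,0,-1]]'
python3 - <<'E'
from h import *
import cv2
im=eyes.read_camera('top');g=im.max(2).astype(int)
def comp(x0,x1,y0,y1,P,z):
    m=((g[y0:y1,x0:x1]<48)*255).astype(np.uint8);k,l,st,c=cv2.connectedComponentsWithStats(m)
    for i in range(1,k):
        if st[i,4]>15:
            q=M.T@(ray('top',c[i]+[x0,y0],z)[:2]-P);print(st[i],c[i]+[x0,y0],q.round(4),'ang',np.arctan2(q[1],q[0]))
comp(325,366,165,240,H,.079);comp(215,285,200,262,V,.079)
o=im[125:265,200:420,::-1];cv2.imwrite('pics/t7.png',cv2.resize(o,None,fx=3.6,fy=3.6,interpolation=cv2.INTER_CUBIC))
E
```

```text
time: 12.3
eef_pos: [0.5107, -0.2586, 0.1653]
tcp_rot: [0.746, 0.666, 0.0, 0.001]
contact_force: [-0.1, -0.2, 0.4]
opening: -0.001
finger_force: 0.0
[ 11  23  15  41 282] [344.19148936 211.70212766] [0.0217 0.0006] ang 0.027448919611021125
[37 29  8 17 97] [255.36082474 237.04123711] [-0.0634  0.0004] ang 3.1352943845202756
```

View pics/t7.png

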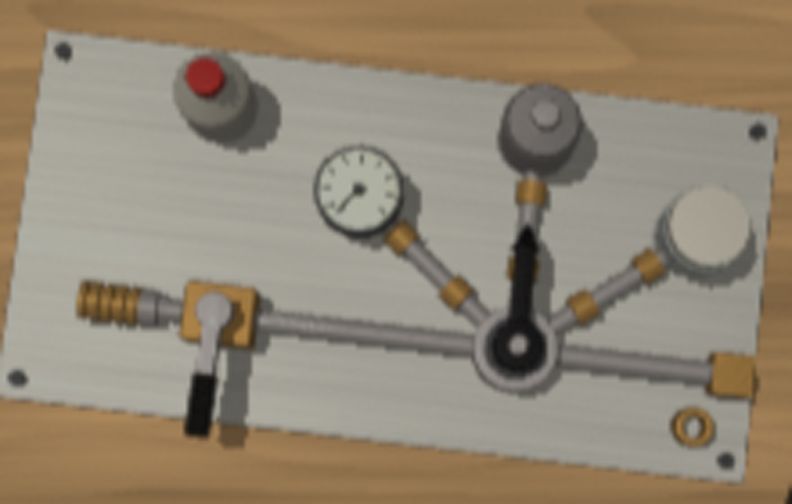

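The pointer (hub (518,345), tip (528,228)) lies along the middle pipe towards the cylinder. The vent lever is crosswise, the loose things haven't moved, and the hand is clear.

```bash
python3 -c "
from plant import ctrl; print(ctrl.sign_off())"
```

```text
the job is handed in; nothing more can be done
None
```

I shut the vent lever (1.56 rad measured), turned the pointer to the sample cylinder (within about 0.03 rad), moved the hand clear with the loose items undisturbed, and handed the job in; no verdict came back, and the first sweep passed over the vent lever because the fingertip sat higher than specified.

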